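Load the filter cartridge and clamp it home

ROBOT

A 6-joint arm with a two-finger parallel gripper is mounted at the origin on a cart in front of the work surface, level with it; the furniture and walls round the work are solid. World frame = base frame: x ahead of the robot, y to its left, z up, the work surface at z = 0. Lengths are in mm, angles in rad, forces in N, time in s.
With the tool pointing down it reaches from about 275 to 750 mm from the base axis. Payload 10.2 kg.
Tool frame: the origin (TCP) lies at the very end of the fingers, on their centre line; the grasp point (between the pads) lies 19 mm behind it; z points along the fingers, y is the line along which they close (so a half turn about z gives the same grasp; the last joint's range is limited). The gripper opens to 85 mm and grips with 20 to 120 N. Pads are 22 mm wide; open, the fingers measure 114 mm over their backs; the gripper's body (76 mm by 85 mm) begins 54 mm behind the grasp point. The pads swing forward as they close: fully open they stand 13 mm farther back than shut.
Start: joints at [0.931, 0.313, 1.498, -0, 1.331, -0.223], TCP at [212.552, 480.055, 231.294] pointing down, gripper open.
Joint ranges: [-2.94, 2.94], [-0.97, 2.17], [0.19, 2.56], [-1.23, 4.37], [0.02, 3.11], [-2.88, 2.88]. Speed limits (rad/s): [2.39, 2.39, 3.01, 3.14, 3.14, 3.14].

INTERFACE

Orientations are given as a unit quaternion [w, x, y, z].
In Python, from rig import telemetry, optics, ctrl gives the robot as it stands.
- The arm moves only by the tool servo_tool, never from a script. Its argument "deltas" is a list of rows, each a list of 3 entries, a list of its own where there are three numbers: the shift along the tool's x, y, z in units of 20 cm (1.0 is 20 cm), then the turn, a rotation vector about the tool's x, y, z in units of 90 degrees (1.0 is 90 degrees), then the opening, from 0 (shut) to 1 (fully open). A call has 1 to 8 rows; each row shifts and turns the commanded pose from where the row before left it, along the tool's axes as they then stand; what a row does not reach is not made up. A row lasts 1/10 s, in which the tool goes at most 50 mm and 8.59 degrees, less where a joint would pass 70% of its speed; a pose out of reach is approached as far as the arm can. A call with a number of a shift or a turn outside -1 to 1 is refused whole. A call with a gripper value outside its range is refused whole. The fingers move at their own pace and stop on an object; "squeeze" is the grip in N (left out, the last holds). Time passes only in rows, so rows that do not move let the fingers close. It gives the time, the measured TCP pose, the force, the opening and the grip force at its end, in the units of the state.
- telemetry.sense(): the state, without advancing time (a new reading comes with each control period).
- optics.capture(name): name is "scene" or "side" or "wrist"; returns the picture (400x640x3 uint8, blue, green, red); there is no depth.
- optics.camera_model(name): a dict with "vfov" (degrees; the focal length in pixels is half the picture's height over the tangent of half this angle, whatever the lens; pixels are square), "cx", "cy" (the principal point, pixels), "dist" ([k1, k2, p1, p2, k3] as OpenCV has them; the pictures are not rectified), "R" (3x3) and "t" (3): a world point X has camera coordinates R X + t; the wrist camera has in their place "mount" (4x4, takes a point from camera to tool coordinates, whose origin is the TCP and whose axes are the flange's). Camera axes: x right, y down, z forward; pixel columns grow to the right and rows downward; lengths in mm; the calibration is good to about 2 mm. A picture is of the moment at which its call begins: read the wrist's pose just before it. camera_model takes no time and is no camera call.
- ctrl.finish_job(): hands the job in; it is judged then, once.
The state is a dict: "time_s": time; "joints": joint angles; "dq": joint speeds; "tau": joint torques, N m; "eef_pos": TCP position; "ee_rot": TCP orientation; "force": force on the tool from outside, world axes, zero at the start; "wrist_torque": the same for the moment, N m; "grip_width": opening from 0.0 (shut) to 1.0 (fully open); "grip_force": force on a finger pad.
Only numpy, scipy, OpenCV 4.12 (cv2) and the standard library are available. Lean on these libraries where they do the work, as an engineer would, in place of code of your own. Each camera call takes 0.05 s, during which the arm holds its last target. There are 200 camera calls.

TASK

Fit the filter cartridge into the empty round cradle of the counter-top water filter, with its grip neck up, and let go of it; if the filter's hinged clamp is hanging over the cradle, swing it up out of the way first. Then swing the clamp right down to its stop so that it drives the cartridge fully home and stays shut. Do not knock over or push aside the salt shaker, jam jar or mug.

Things in the scene. Friction and masses are not known exactly. Their poses are not given: they have to be found in the camera images.
- press: The grey counter-top water filter, fixed to the worktop; base plate 165 x 124 mm, 14 mm high, with a round cradle cup. Origin on the worktop under the axis of the cradle. z axis up; x axis points from the cradle to the clamp's hinge (roughly away from the robot); y axis parallel to the hinge.
- cradle (a point): Centre of the mouth of the cradle cup, 64 mm above the worktop, on the bore axis. Bore 62 mm, flared over the top 12 mm to 75 mm at the mouth; outside 84 mm.
- seat_face (a point): Centre of the sprung seat inside the cup: 32 mm above the worktop when free, pushed down at most 12 mm (4.5 N at first, 8 N when down). A loaded cartridge therefore stands about 12 mm proud until the clamp presses it.
- clamp_hinge (a point): Middle of the clamp's hinge line, 85 mm behind the bore axis along the press's x, 143.5 mm above the worktop. The hinge line runs along the press's y. Two upright cheeks, each 26 x 8 mm and 155 mm high, carry it 55 mm either side of the middle.
- clamp_bar (a point): Middle of the clamp's hand bar: round steel, 14 mm thick, 110 mm long with 19 mm end balls, parallel to the hinge, 165 mm from it. Two steel arms (12 wide, 10 thick) run from it to the hinge with a clear gap of 72 mm between them; a black roller (24 mm thick) joins them 85 mm from the hinge and presses on the cartridge.
- clamp (a joint): Clamp angle, rad: 0 = shut on its stop, arms level, bar to the front; 1.57 upright; 2.0 fully open. Bar = hinge + 165 mm * (cos(angle) along the press's -x, sin(angle) up). Stiff hinge (0.6 N m friction): stays where it is left, also shut. Below about 1.5 it is in the way above the cradle. The roller meets a loaded cartridge at about 0.14; shutting takes 6 to 9 N at the bar.
- cartridge_mid (a point): Centre of the loose upright filter cartridge, 105 mm tall, about 0.2 kg: white body 58 mm diameter up to 54 mm, a short cone, then a grey grip neck 40 mm diameter from 61 mm up to the top (neck centre 31 mm above this point). Round; z axis up. In the cradle this point is 84.5 mm above the worktop unpressed, 73 mm when home.
- shaker_mid (a point): Centre of a salt shaker (44 mm diameter, 90 mm tall, clear with a grey domed top); leave it alone.
- jam_mid (a point): Centre of a jam jar with a dark lid (73 mm diameter, 82 mm tall); leave it alone.
- mug_mid (a point): Middle (half-way up) of a dark mug (88 x 124 mm with its handle, 106 mm tall), well to the right; leave it alone.
Things that resemble listed ones, but are neither listed nor needed, are in the scene too. What is shaped like the part that bears cartridge_mid but orange or red is not meant.

How it is judged (in metres and radians):
On the way:
1. the cartridge stands neck up in the cradle, let go, with the clamp still off it (horizontal distance between cartridge_mid and cradle below 0.006 m and angle between cartridge_mid's own z axis and vertical below 0.1 rad and z of cartridge_mid in the frame of press between 0.078 and 0.09 m and value of joint clamp above 0.25 rad and contact force between the fingers and cartridge below 0.3 N), for 0.2 s.
At the end, for the whole second after the job is handed in: The cartridge stands neck up in the cradle (centre within 6 mm of the bore axis, tilt under 0.1 rad), pressed home (its centre lower than 76 mm above the worktop, against 84.5 mm unpressed), at rest, with the clamp down within 0.05 rad of its stop and bearing on it (horizontal distance between cartridge_mid and cradle below 0.006 m and angle between cartridge_mid's own z axis and vertical below 0.1 rad and z of cartridge_mid in the frame of press between 0.068 and 0.076 m and value of joint clamp below 0.05 rad and contact force between clamp and cartridge above 1 N and linear speed of cartridge below 0.02 m/s); the robot touches nothing.
It fails at once if the cartridge is tipped over (angle between cartridge_mid's own z axis and vertical above 0.9 rad).
It fails at once if the salt shaker is pushed aside or knocked over (distance of shaker_mid from where it was at the start of the episode above 0.03 m).
It fails at once if the jam jar is pushed aside or knocked over (distance of jam_mid from where it was at the start of the episode above 0.03 m).
It fails at once if the mug is pushed aside or knocked over (distance of mug_mid from where it was at the start of the episode above 0.03 m).
It also fails if it takes over 70 s, if anything falls off the work surface, if the arm or the gripper's body presses on something with over 40 N, if the wrist force passes 120 N, or if a joint passes its speed limit or range.

## Working session

There is one attempt and no reset: what is moved stays moved. The work goes in short steps, Python scripts to look and compute and a tool call to move; the robot and the scene stay as the last step left them, time stands still between calls to the robot, and variables do not carry over. Pictures are saved under pics/ and viewed, at most 15 in all, crops included, and the job is handed in when it is done.

Besides the shell and the picture viewer there is one more tool, called by a JSON object that holds its "fn" and its "kwargs", one argument or row to a line. servo_tool: Moves the arm, as the interface text tells. Its arguments: {"type":"object","properties":{"deltas":{"type":"array"},"squeeze":{"type":"number"}},"required":["deltas"]}

```bash
mkdir -p pics
cat > h.py <<'E'
import numpy as np, cv2
from rig import telemetry, optics, ctrl
from scipy.spatial.transform import Rotation as Ro
def K(m):
    f=200/np.tan(np.radians(m["vfov"])/2); return np.array([[f,0,m["cx"]],[0,f,m["cy"]],[0,0,1]])
def RT(name,s=None):
    m=optics.camera_model(name)
    if "R" in m: return m,np.array(m["R"]),np.array(m["t"])
    s=s or telemetry.sense(); q=s["ee_rot"]
    T=np.eye(4);T[:3,:3]=Ro.from_quat([q[1],q[2],q[3],q[0]]).as_matrix();T[:3,3]=s["eef_pos"]
    I=np.linalg.inv(T@np.array(m["mount"])); return m,I[:3,:3],I[:3,3]
def ray(name,px,s=None):
    m,R,t=RT(name,s)
    u=cv2.undistortPoints(np.array([[px]],float),K(m),np.array(m["dist"],float))[0,0]
    d=R.T@np.array([u[0],u[1],1]); return -R.T@t,d/np.linalg.norm(d)
def plane(name,px,z,s=None):
    o,d=ray(name,px,s); return o+d*(z-o[2])/d[2]
def tri(rays):
    A=sum(np.eye(3)-np.outer(d,d) for o,d in rays);b=sum((np.eye(3)-np.outer(d,d))@o for o,d in rays)
    return np.linalg.solve(A,b)
def proj(name,X,s=None):
    m,R,t=RT(name,s)
    return cv2.projectPoints(np.array(X,float).reshape(-1,1,3),cv2.Rodrigues(R)[0],t,K(m),np.array(m["dist"],float))[0][:,0]
E
python3 - <<'E'
from h import *
s=telemetry.sense();print(s["eef_pos"],s["ee_rot"],s["time_s"],s["grip_width"])
for n in ("scene","side","wrist"):
    cv2.imwrite(f"pics/{n}0.png",optics.capture(n))
    m,R,t=RT(n);print(n,-R.T@t,R[2],m["vfov"])
a=cv2.imread("pics/scene0.png");b=cv2.imread("pics/side0.png")
E
```

```text
[212.38375804 479.83146434 230.73864591] [-2.71447957e-04  2.06884926e-01  9.78365065e-01 -5.93940948e-04] 0.0 1.0000371160936596
scene [-721.10861684  692.41593641  918.17552633] [ 0.77265   -0.3777938 -0.5101802] 42.99158718941298
side [ 104.2311889   894.20403207 1171.5503985 ] [ 0.30578914 -0.58711803 -0.74952347] 53.72371062525355
wrist [145.02497318 511.06761483 372.85105215] [ 0.2636256 -0.1186228 -0.9573036] 64.41388462332743
```

View pics/scene0.png

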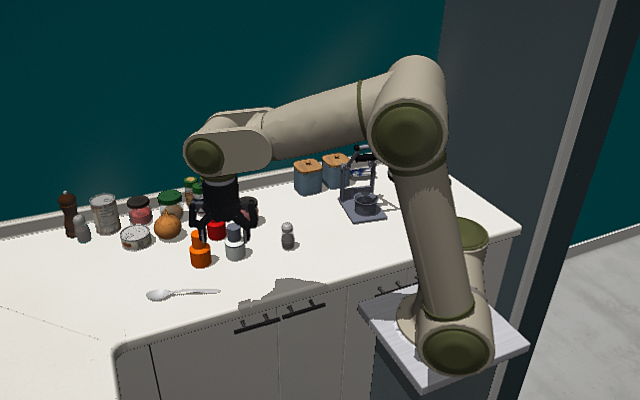

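View pics/side0.png

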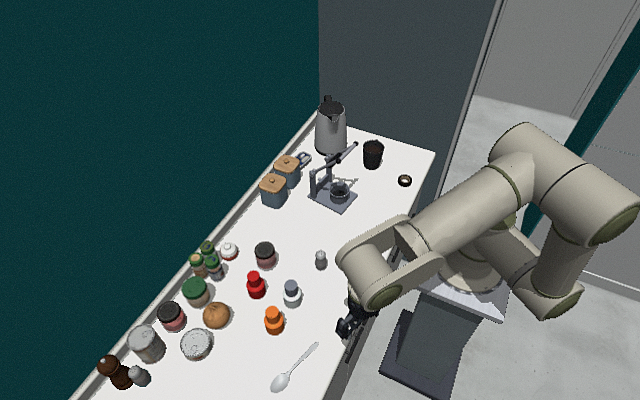

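The scene view shows the grey-necked white cartridge at (235,245). The orange one at (200,252) and the red one at (216,230) are decoys, the shaker is at (288,236) and the press at (363,205). In the side view the cartridge is at (291,293), orange (274,320), red (256,285), shaker (321,259), jam jar (265,254), press (335,190) and mug (373,153). I choose the white one with the grey neck and check it, along with the press, in crops.

Run:
```python
from h import *
a=cv2.imread("pics/scene0.png");b=cv2.imread("pics/side0.png")
def c(im,x,y,w,h,k): return cv2.resize(im[y:y+h,x:x+w],None,fx=k,fy=k,interpolation=cv2.INTER_CUBIC)
top=np.hstack([c(b,290,120,80,60*5//4,5),c(a,325,140,80,75,5)])
bot=np.hstack([c(b,265,265,80,45,5),c(a,205,210,80,45,5)])
cv2.imwrite("pics/crop0.png",np.vstack([top[:375],bot[:225]]))
# cylinder candidates
print(plane("side",(291.5,285),105),plane("side",(291,303),0))
```

```text
[465.17278051 394.11956504 105.        ] [469.88403571 402.65832051   0.        ]
```

View pics/crop0.png

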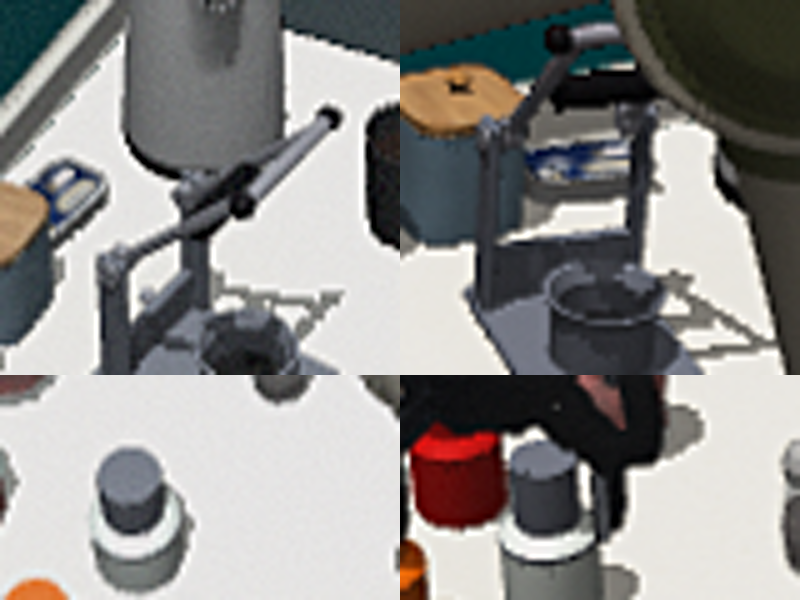

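View pics/wrist0.png

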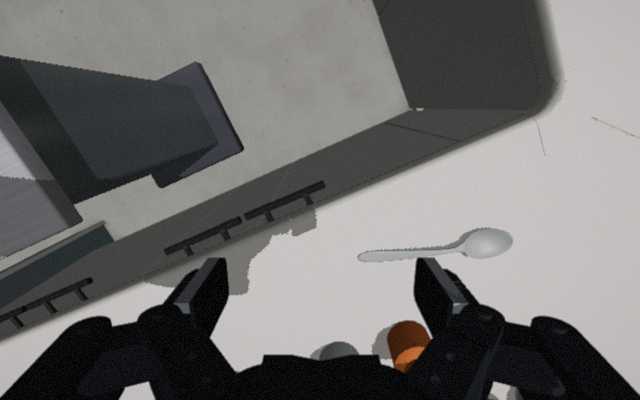

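The crops confirm the choice: white body with a grey neck, top centre at side (291,285) and scene (233.6,227). The clamp hangs half open over the cradle. Its near ball is at side (338.6,161) and scene (357,147.6), its far ball at side (356,143.6).

Run:
```python
from h import *
s=(lambda p:ray("side",p)); c=(lambda p:ray("scene",p))
print("neck top",tri([s((291,285)),c((233.6,227))]),plane("scene",(233.6,227),105))
print("ball",tri([s((338.6,161)),c((357,147.6))]))
print("hinge post L",tri([s((312.4,172)),c((343,165.6))]))
print("cup",tri([s((340,188)),c((366.4,198.4))]),plane("scene",(366.4,198.4),64))
# press base & cup view from side
b=cv2.imread("pics/side0.png")
print("shaker",plane("side",(321,266),0),"jam",plane("side",(265,264),0),"mug",plane("side",(373,160),53))
im=b[140:220,290:380];cv2.imwrite("pics/c1.png",cv2.resize(im,None,fx=6,fy=6,interpolation=cv2.INTER_CUBIC))
s0=telemetry.sense();print(Ro.from_quat(np.array(s0["ee_rot"])[[1,2,3,0]]).as_matrix().round(3),s0["force"])
```

```text
neck top [467.51684787 393.19079587 102.34072933] [463.88042744 393.82169961 105.        ]
ball [500.8924692  -13.53990455 265.18969807]
hinge post L [613.26705911 -30.48956396 148.82164669]
cup [518.62088941 -74.39024753  63.98456102] [516.77762904 -71.77505867  64.        ]
shaker [445.55818377 234.77281107   0.        ] jam [624.13578796 314.1170867    0.        ] mug [ 467.43820047 -293.33840676   53.        ]
[[-0.914  0.405 -0.001]
 [ 0.405  0.914 -0.001]
 [ 0.    -0.001 -1.   ]] [ 0.1334262  -0.82539958  0.48560363]
```

View pics/c1.png

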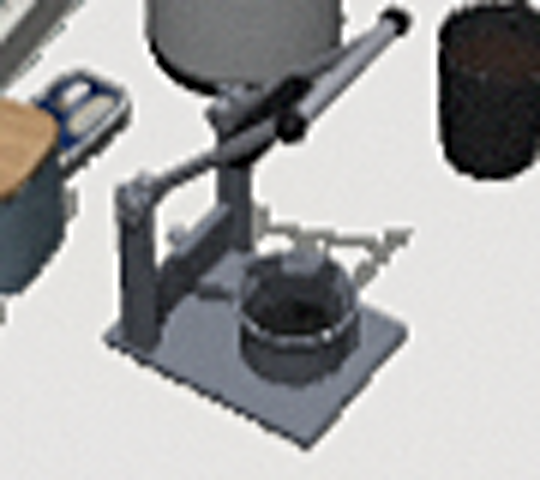

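Run:
```python
from h import *
f,l,r=[plane("side",p,14) for p in [(341.3,213.8),(308,196.3),(357.5,194.2)]]
print(f,l,r,"yaw deg",np.degrees(np.arctan2(*(l-f)[[1,0]])),np.degrees(np.arctan2(*(r-f)[[1,0]]))+90,np.linalg.norm(l-f),np.linalg.norm(r-f))
b=cv2.imread("pics/side0.png");h=cv2.cvtColor(b,cv2.COLOR_BGR2HSV)
for n,lo,hi in (("or",6,14),("red",0,5)):
    m=((h[...,0]>=lo)&(h[...,0]<=hi)&(h[...,1]>180)&(h[...,2]>80)).astype(np.uint8)
    k=cv2.connectedComponentsWithStats(m);i=1+np.argmax(k[2][1:,4]);print(n,k[2][i],k[3][i],plane("side",k[3][i],50))
y=np.radians(-8)
for mid in [(602,-86)]:
  for a in (.7,.8,.9):
    hm=np.array([mid[0],mid[1],143.5]);bx=hm+165*np.array([-np.cos(a)*np.cos(y),-np.cos(a)*np.sin(y),np.sin(a)])
    e=50*np.array([-np.sin(y),np.cos(y),0]);print(a,bx,proj("side",[bx+e,bx-e]),proj("scene",[bx+e]))
```

```text
[4.76367576e+02 3.05315965e-01 1.40000000e+01] [632.67056612 -23.51018102  14.        ] [ 461.01739825 -120.56563138   14.        ] yaw deg -8.663382574767798 -7.237615323336712 158.10693398315843 121.84175751066853
or [264 306  19  29 400] [273.1325 320.4325] [474.2509016  496.97728144  50.        ]
red [247 271  17  28 280] [254.23571429 284.12142857] [592.58672202 418.67371495  50.        ]
0.7 [477.02919871 -68.43649927 249.79591839] [[343.73528597 164.69069894]
 [358.9383902  148.61706057]] [[360.75865827 154.29462345]]
0.8 [488.16214276 -70.00113252 261.863755  ] [[341.05694626 160.79918707]
 [356.4150107  144.81954813]] [[359.69736344 149.14218896]]
0.9 [500.43251704 -71.72562117 272.74894009] [[338.06549183 157.01385365]
 [353.57672219 141.14000759]] [[358.48370354 144.21146266]]
```

{"fn": "servo_tool", "kwargs": {
  "deltas": [
    [[0,0,-0.1],[0,0,0],0],
    [[-0.02,-0.25,0],[0,0,-0.06],0],
    [[-0.02,-0.25,0],[0,0,-0.06],0],
    [[-0.02,-0.25,0],[0,0,-0.06],0]
  ]
}}

```text
time_s: 0.55
eef_pos: [175.5, 333.3, 250.8]
ee_rot: [-0.0, 0.064, 0.998, -0.0]
force: [0.5, -0.0, 0.5]
grip_width: 0.33
grip_force: 0.0
```

{"fn": "servo_tool", "kwargs": {
  "deltas": [
    [[-0.164,-0.181,0],[0,0,0],0],
    [[-0.164,-0.181,0],[0,0,0],0],
    [[-0.164,-0.181,0],[0,0,0],0],
    [[-0.164,-0.181,0],[0,0,0],0],
    [[-0.164,-0.181,0],[0,0,0],0],
    [[-0.164,-0.181,0],[0,0,0],0],
    [[-0.1,-0.181,0],[0,0,0],0],
    [[-0.05,-0.181,0],[0,0,0],0]
  ]
}}

```text
time_s: 1.35
eef_pos: [363.3, 15.5, 251.1]
ee_rot: [-0.0, 0.067, 0.998, 0.0]
force: [0.3, 0.4, 0.2]
grip_width: -0.001
grip_force: 0.0
```

{"fn": "servo_tool", "kwargs": {
  "deltas": [
    [[-0.12,-0.12,0],[0,0,0],0],
    [[-0.12,-0.12,0],[0,0,0],0],
    [[-0.12,-0.11,0],[0,0,0],0],
    [[-0.06,0,0],[0,0,0],0],
    [[0,0,0],[0,0,0],0]
  ]
}}

```text
time_s: 1.85
eef_pos: [437.1, -63.6, 250.7]
ee_rot: [-0.0, 0.067, 0.998, 0.0]
force: [-0.1, 0.6, -0.3]
grip_width: 0.0
grip_force: 0.0
```

Run:
```python
from h import *
s=telemetry.sense();print(s["eef_pos"],s["force"])
w=optics.capture("wrist");d=optics.capture("side")
cv2.imwrite("pics/w1.png",np.hstack([w[:, :],cv2.resize(d[120:240,270:430],None,fx=400/120*0.8,fy=400/120,interpolation=cv2.INTER_CUBIC)])[:, :800] if 0 else np.vstack([cv2.resize(w,(480,300)),cv2.resize(d[120:220,290:450],(480,300),interpolation=cv2.INTER_CUBIC)]))
```

```text
[437.13750665 -63.61301713 250.74093437] [-0.09805042  0.56312947 -0.3425198 ]
```

View pics/w1.png

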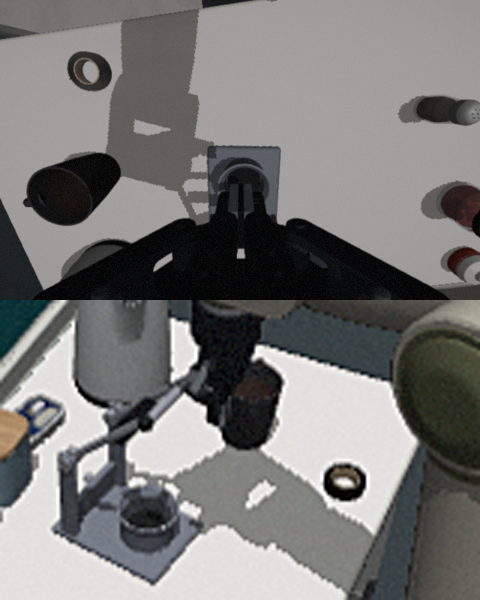

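The fingers stand shut in front of the bar's middle, ready to push it back.

{"fn": "servo_tool", "kwargs": {
  "deltas": [
    [[-0.1,0,0],[0,0,0],0],
    [[-0.12,0,-0.02],[0,0,0],0],
    [[-0.12,0,-0.02],[0,0,0],0],
    [[-0.12,0,-0.02],[0,0,0],0],
    [[-0.12,0,-0.02],[0,0,0],0],
    [[-0.12,0,-0.02],[0,0,0],0]
  ]
}}

```text
time_s: 2.55
eef_pos: [575.1, -81.1, 272.5]
ee_rot: [-0.0, 0.067, 0.998, -0.0]
force: [-4.2, -0.4, 1.6]
grip_width: -0.001
grip_force: 1.5
```

{"fn": "servo_tool", "kwargs": {
  "deltas": [
    [[-0.11,0,-0.02],[0,0,0],0],
    [[-0.11,0,-0.01],[0,0,0],0],
    [[0,0,0],[0,0,0],0]
  ]
}}

```text
time_s: 2.85
eef_pos: [619.5, -87.2, 276.6]
ee_rot: [-0.0, 0.066, 0.998, 0.0]
force: [0.1, 1.2, 0.5]
grip_width: -0.0
grip_force: 0.0
```

{"fn": "servo_tool", "kwargs": {
  "deltas": [
    [[0.2,0.05,0],[0,0,0],0],
    [[0.095,0.225,0],[0,0,0],0],
    [[0.095,0.225,0],[0,0,0],0.3],
    [[0.095,0.225,0],[0,0,0],0.6],
    [[0.095,0.225,0],[0,0,0],1],
    [[0.095,0.225,0],[0,0,0],1],
    [[0.095,0.225,0],[0,0,0],1],
    [[0.095,0.225,0],[0,0,0],1]
  ]
}}

```text
time_s: 3.65
eef_pos: [488.7, 259.2, 277.9]
ee_rot: [0.001, 0.067, 0.998, 0.0]
force: [0.6, 0.2, 0.4]
grip_width: 0.992
grip_force: 0.0
```

{"fn": "servo_tool", "kwargs": {
  "deltas": [
    [[0.04,0.225,0.1],[0,0,0],1],
    [[0.04,0.225,0.1],[0,0,0],1],
    [[0.04,0.2,0],[0,0,0],1],
    [[0,0,0],[0,0,0],1]
  ]
}}

```text
time_s: 4.05
eef_pos: [481.8, 393.1, 236.6]
ee_rot: [-0.001, 0.064, 0.998, 0.0]
force: [-0.3, -0.2, -0.6]
grip_width: 1.006
grip_force: 0.0
```

Run:
```python
from h import *
s=telemetry.sense();print(s["eef_pos"],s["ee_rot"],s["grip_width"])
w=optics.capture("wrist");cv2.imwrite("pics/w2.png",w)
print(proj("wrist",[(467,394,105),(467,394,61)],s))
d=optics.capture("side");c=optics.capture("scene");cv2.imwrite("pics/side2.png",d);cv2.imwrite("pics/scene2.png",c)
cv2.imwrite("pics/v2.png",np.vstack([cv2.resize(w,(480,300)),np.hstack([cv2.resize(d[110:220,290:380],(240,293),interpolation=cv2.INTER_CUBIC),cv2.resize(c[130:240,325:415],(240,293),interpolation=cv2.INTER_CUBIC)])]))
```

```text
[481.79468652 393.12656375 236.61659413] [-5.46608079e-04  6.43773952e-02  9.97925452e-01  2.10171482e-04] 1.0059678558921965
[[318.42555982 177.45752583]
 [318.75120488 168.2603237 ]]
```

View pics/v2.png

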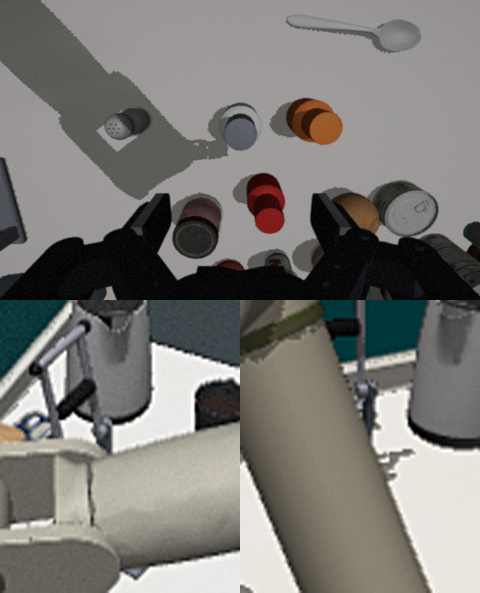

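The clamp is now swung back past upright. In the wrist view the neck top is at (320,176), against the predicted (318,177). I refine that with a mask.

```bash
cat > tgt.py <<'E'
from h import *
def local(s,X):
    q=np.array(s["ee_rot"])[[1,2,3,0]];return Ro.from_quat(q).inv().apply(np.array(X)-s["eef_pos"])/200
E
python3 - <<'E'
from tgt import *
s=telemetry.sense();w=cv2.imread("pics/w2.png")
roi=w[130:215,285:355];h=cv2.cvtColor(roi,cv2.COLOR_BGR2HSV)
print(h[46,35],h[46,35-30],h[30,35])
c=h[46,35].astype(int);m=(np.abs(roi.astype(int)-roi[46,35].astype(int)).max(2)<18).astype(np.uint8)
k=cv2.connectedComponentsWithStats(m);i=k[1][46,35];print(k[2][i])
ct=cv2.findContours((k[1]==i).astype(np.uint8),0,2)[0][0];e=cv2.fitEllipse(ct);print(e)
p=(e[0][0]+285,e[0][1]+130);X=plane("wrist",p,105,s);print(X,local(s,[*X[:2],66]))
E
```

```text
[110  23  99] [30  8 92] [113  19 108]
[   0   11   58   71 2360]
((27.227977752685547, 45.053016662597656), (52.090606689453125, 65.79171752929688), 8.424084663391113)
[466.61370509 384.75311516 105.        ] [ 0.08283131 -0.03272594  0.85908177]
```

Run:
```python
from tgt import *
s=telemetry.sense();w=cv2.imread("pics/w2.png")
roi=w[130:215,285:355];h=cv2.cvtColor(cv2.GaussianBlur(roi,(3,3),0),cv2.COLOR_BGR2HSV)
m=((h[...,0]>98)&(h[...,0]<128)&(h[...,1]>26)&(h[...,2]>85)).astype(np.uint8)
m2=((h[...,0]>98)&(h[...,0]<128)&(h[...,1]>17)).astype(np.uint8)
for q in (m,m2):
    q=cv2.morphologyEx(q,cv2.MORPH_OPEN,np.ones((3,3)));k=cv2.connectedComponentsWithStats(q);i=1+np.argmax(k[2][1:,4])
    x,y,ww,hh,A=k[2][i];print(x+285,y+130,ww,hh,A,k[3][i]+[285,130])
    cx=x+285+ww/2-.5
    p=(cx,y+130+hh-ww/2);X=plane("wrist",p,105,s);print(p,X,local(s,[*X[:2],66]))
```

```text
307 187 11 11 69 [312.68115942 192.11594203]
(np.float64(312.0), np.float64(192.5)) [482.32529667 382.30377151 105.        ] [ 0.00334215 -0.03440096  0.85912346]
299 153 43 47 1561 [319.94234465 176.51249199]
(np.float64(320.0), np.float64(178.5)) [470.59913221 391.12083512 105.        ] [0.06732207 0.00148298 0.85909021]
```

{"fn": "servo_tool", "kwargs": {
  "deltas": [
    [[0.035,0.0,0.2],[0,0,0],1],
    [[0.032,0,0.2],[0,0,0],1],
    [[0,0,0.2],[0,0,0],1],
    [[0,0,0.16],[0,0,0],1],
    [[0,0,0.1],[0,0,0],1],
    [[0,0,0],[0,0,0],1]
  ]
}}

```text
time_s: 4.8
eef_pos: [470.2, 389.4, 63.4]
ee_rot: [-0.002, 0.068, 0.998, -0.001]
force: [-0.9, -0.4, 0.6]
grip_width: 1.004
grip_force: 0.0
```

{"fn": "servo_tool", "kwargs": {
  "deltas": [
    [[0,0,0],[0,0,0],0.3],
    [[0,0,0],[0,0,0],0.3],
    [[0,0,0],[0,0,0],0.3],
    [[0,0,0],[0,0,0],0.3],
    [[0,0,0],[0,0,0],0.3],
    [[0,0,0],[0,0,0],0.3]
  ],
  "squeeze": 30
}}

```text
time_s: 5.4
eef_pos: [471.9, 391.8, 66.7]
ee_rot: [0.001, 0.067, 0.998, 0.001]
force: [-0.1, 0.3, 7.1]
grip_width: 0.463
grip_force: 31.3
```

{"fn": "servo_tool", "kwargs": {
  "deltas": [
    [[0,0,-0.1],[0,0,0],0.3],
    [[0,0,-0.2],[0,0,0],0.3],
    [[0,0,-0.2],[0,0,0],0.3],
    [[-0.01,-0.12,-0.17],[0,0,0],0.3],
    [[-0.018,-0.22,0],[0,0,0],0.3],
    [[-0.018,-0.22,0],[0,0,0],0.3],
    [[-0.018,-0.22,0],[0,0,0],0.3],
    [[-0.018,-0.22,0],[0,0,0],0.3]
  ]
}}

```text
time_s: 6.2
eef_pos: [460.0, 189.4, 199.2]
ee_rot: [-0.0, 0.067, 0.998, -0.0]
force: [-0.1, -0.3, -2.1]
grip_width: 0.457
grip_force: 31.3
```

{"fn": "servo_tool", "kwargs": {
  "deltas": [
    [[-0.018,-0.22,0],[0,0,0],0.3],
    [[-0.018,-0.22,0],[0,0,0],0.3],
    [[-0.018,-0.22,0],[0,0,0],0.3],
    [[-0.018,-0.22,0],[0,0,0],0.3],
    [[-0.018,-0.22,0],[0,0,0],0.3],
    [[0,-0.12,0],[0,0,0],0.3],
    [[0,0,0],[0,0,0],0.3]
  ]
}}

```text
time_s: 6.9
eef_pos: [445.4, -55.7, 199.2]
ee_rot: [-0.0, 0.069, 0.998, -0.0]
force: [-0.1, -0.2, -3.0]
grip_width: 0.46
grip_force: 31.4
```

Run:
```python
from tgt import *
s=telemetry.sense();print(s["eef_pos"],s["force"],s["grip_width"],s["grip_force"])
w=optics.capture("wrist");cv2.imwrite("pics/w3.png",w)
d=optics.capture("side");cv2.imwrite("pics/side3.png",d);c=optics.capture("scene");cv2.imwrite("pics/scene3.png",c)
print(proj("wrist",[(518.6,-74.4,64)],s),proj("wrist",[s["eef_pos"]],s))
cv2.imwrite("pics/v3.png",np.vstack([cv2.resize(w,(480,300)),np.hstack([cv2.resize(d[110:220,290:380],(240,293),interpolation=cv2.INTER_CUBIC),cv2.resize(c[130:240,325:415],(240,293),interpolation=cv2.INTER_CUBIC)])]))
```

```text
[445.44280932 -55.66691101 199.16713086] [-0.09305808 -0.1774838  -3.00948491] 0.4595227765844405 31.41743302345276
[[311.12217131 267.29579483]] [[318.6045039 262.916472 ]]
```

View pics/v3.png

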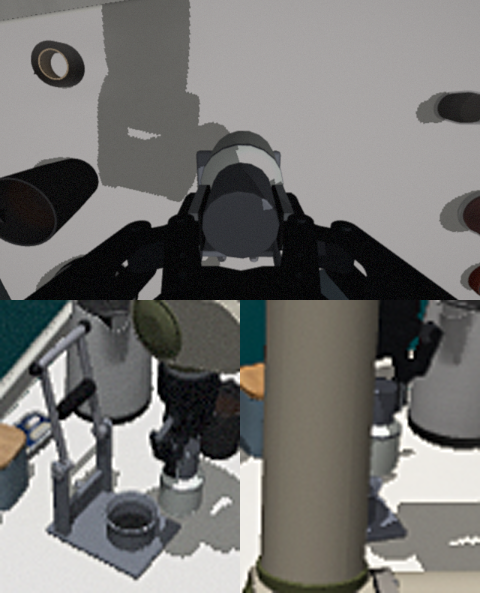

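Run:
```python
from tgt import *
for n in ("side","scene"):
    print(n,proj(n,[(445.4,-55.7,132),(445.4,-55.7,160),(445.4,-55.7,187)]))
for c in [(518.6,-74.4),(517,-68),(515,-72)]:
    print(c,[ (lambda q:(q.min(0).round(1),q.max(0).round(1)))(proj(n,[(c[0]+r*np.cos(t),c[1]+r*np.sin(t),64) for t in np.linspace(0,6.28,60)])) for n in("side","scene") for r in (42,37.5)])
b=cv2.imread("pics/side3.png");a=cv2.imread("pics/scene0.png")
i1=cv2.resize(b[165:215,315:375],None,fx=10,fy=10,interpolation=cv2.INTER_CUBIC)[:300,:400] if 0 else cv2.resize(b[155:215,315:375],(400,400),interpolation=cv2.INTER_CUBIC)
i2=cv2.resize(a[175:235,335:395],(400,400),interpolation=cv2.INTER_CUBIC)
cv2.imwrite("pics/v4.png",np.hstack([i1,i2]))
```

```text
side [[356.42089815 185.38013854]
 [356.88208006 179.96721149]
 [357.34023423 174.59328652]]
scene [[374.64128649 191.47343793]
 [375.34519948 183.63004757]
 [376.03596402 175.93070197]]
(518.6, -74.4) [(array([329. , 180.7]), array([350.7, 196.5])), (array([330.1, 181.5]), array([349.5, 195.6])), (array([354.2, 191.7]), array([379.5, 204.6])), (array([355.5, 192.3]), array([378.2, 203.9]))]
(517, -68) [(array([328.6, 181.9]), array([350.4, 197.8])), (array([329.8, 182.7]), array([349.3, 196.9])), (array([352.7, 192.2]), array([378.1, 205.2])), (array([354. , 192.9]), array([376.7, 204.5]))]
(515, -72) [(array([329.5, 181.4]), array([351.3, 197.2])), (array([330.7, 182.2]), array([350.2, 196.4])), (array([354. , 192.3]), array([379.4, 205.3])), (array([355.4, 193. ]), array([378.1, 204.6]))]
```

View pics/v4.png

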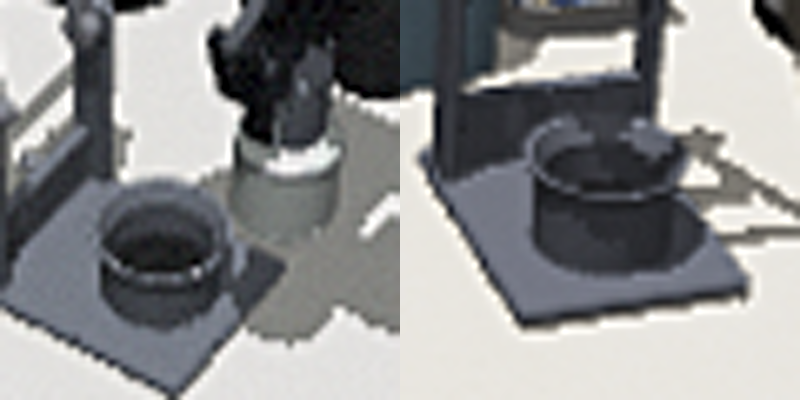

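Run:
```python
from tgt import *
A=plane("scene",(366.3,198.4),64);B=plane("side",(339.5,189.4),64);C=plane("side",(338.7,189.5),64)
print(A,B,C)
s=telemetry.sense()
for X in ((518,-70,180),(518,-70,99)): print(local(s,X))
```

```text
[516.90580063 -71.46776845  64.        ] [517.67113224 -69.34544153  64.        ] [520.21330462 -67.50567207  64.        ]
[-0.36936471 -0.03761163  0.09584468]
[-0.36953683 -0.0377354   0.50084463]
```

{"fn": "servo_tool", "kwargs": {
  "deltas": [
    [[-0.18,-0.015,0],[0,0,0],0.3],
    [[-0.19,-0.015,0.1],[0,0,0],0.3],
    [[0,0,0],[0,0,0],0.3],
    [[0,0,0],[0,0,0],0.3]
  ]
}}

```text
time_s: 7.45
eef_pos: [518.4, -67.9, 178.3]
ee_rot: [-0.001, 0.066, 0.998, 0.0]
force: [-1.7, 0.6, -2.3]
grip_width: 0.462
grip_force: 31.7
```

Run:
```python
from tgt import *
for i in range(3):
    s=telemetry.sense();print(s["time_s"],np.round(s["eef_pos"],1),np.round(s["ee_rot"],4),local(s,(519,-70,99)),s["force"]);d=optics.capture("side")
cv2.imwrite("pics/side5.png",d);w=cv2.imwrite("pics/w5.png",optics.capture("wrist"))
cv2.imwrite("pics/v5.png",cv2.resize(d[125:215,290:380],(600,600),interpolation=cv2.INTER_CUBIC))
```

```text
7.45 [518.4 -67.9 178.3] [-1.200e-03  6.610e-02  9.978e-01  4.000e-04] [-0.0055463  -0.01038206  0.39672762] [-1.67918795  0.58444308 -2.32813534]
7.5 [518.2 -68.  179.3] [-4.000e-04  6.620e-02  9.978e-01  1.000e-04] [-0.0057188  -0.00962894  0.40124649] [-0.23728178  0.43154477 -3.05310147]
7.55 [518.1 -68.2 179.8] [ 1.000e-04  6.640e-02  9.978e-01 -0.000e+00] [-0.00547046 -0.00853879  0.40397224] [-0.41759555 -0.61867684 -3.55888754]
```

View pics/v5.png

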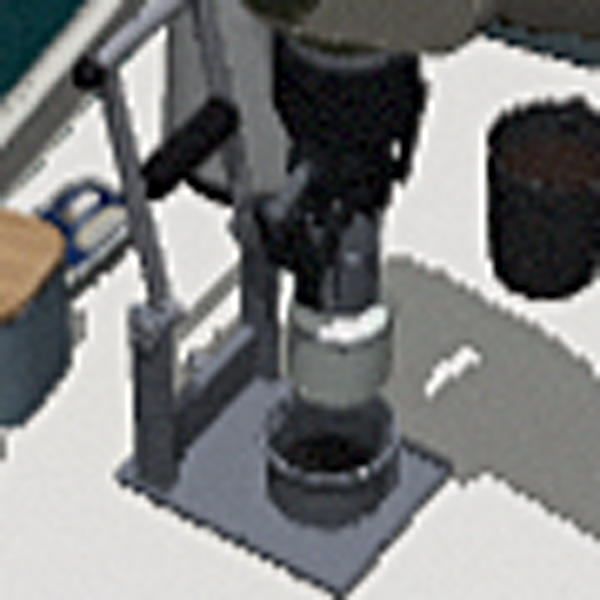

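{"fn": "servo_tool", "kwargs": {
  "deltas": [
    [[-0.01,-0.001,0.1],[0,0,0],0.3],
    [[0,0,0.1],[0,0,0],0.3],
    [[0,0,0.07],[0,0,0],0.3],
    [[0,0,0],[0,0,0],0.3],
    [[0,0,0],[0,0,0],0.3]
  ]
}}

```text
time_s: 8.15
eef_pos: [520.6, -69.5, 126.4]
ee_rot: [0.001, 0.067, 0.998, -0.0]
force: [0.1, 0.1, -1.9]
grip_width: 0.46
grip_force: 31.7
```

{"fn": "servo_tool", "kwargs": {
  "deltas": [
    [[0,0,0.02],[0,0,0],0.3],
    [[0,0,0.02],[0,0,0],0.3],
    [[0,0,0],[0,0,0],0.3]
  ]
}}

```text
time_s: 8.45
eef_pos: [520.6, -69.6, 117.3]
ee_rot: [0.0, 0.067, 0.998, -0.0]
force: [1.0, 0.2, -2.8]
grip_width: 0.459
grip_force: 31.8
```

Little force so far, so the cartridge is entering the bore.

{"fn": "servo_tool", "kwargs": {
  "deltas": [
    [[0,0,0.025],[0,0,0],0.3],
    [[0,0,0.025],[0,0,0],0.3],
    [[0,0,0.02],[0,0,0],0.3],
    [[0,0,0],[0,0,0],0.3],
    [[0,0,0],[0,0,0],0.3]
  ]
}}

```text
time_s: 8.95
eef_pos: [520.4, -69.5, 103.0]
ee_rot: [-0.0, 0.067, 0.998, 0.0]
force: [3.5, -1.2, -5.4]
grip_width: 0.457
grip_force: 31.5
```

{"fn": "servo_tool", "kwargs": {
  "deltas": [
    [[-0.01,0,0.01],[0,0,0],0.3],
    [[0,0,0.012],[0,0,0],0.3],
    [[0,0,0],[0,0,0],0.3],
    [[0,0,0],[0,0,0],0.3]
  ]
}}

```text
time_s: 9.35
eef_pos: [522.1, -69.6, 98.8]
ee_rot: [-0.001, 0.067, 0.998, 0.0]
force: [-1.0, 0.4, -1.4]
grip_width: 0.465
grip_force: 31.9
```

{"fn": "servo_tool", "kwargs": {
  "deltas": [
    [[0,0,0],[0,0,0],0.6],
    [[0,0,0],[0,0,0],1],
    [[0,0,0],[0,0,0],1],
    [[0,0,0],[0,0,0],1],
    [[0,0,0],[0,0,0],1]
  ]
}}

```text
time_s: 9.85
eef_pos: [522.4, -69.8, 98.9]
ee_rot: [0.0, 0.067, 0.998, -0.0]
force: [-0.5, 0.3, -1.3]
grip_width: 1.0
grip_force: 0.0
```

{"fn": "servo_tool", "kwargs": {
  "deltas": [
    [[0,0,-0.1],[0,0,0],1],
    [[0,0,-0.2],[0,0,0],1],
    [[0.05,0,-0.2],[0,0,0],1],
    [[0.2,0,-0.1],[0,0,0],1],
    [[0.22,0,0],[0,0,0],0.5],
    [[0.22,0,0],[0,0,0],0],
    [[0,0,0],[0,0,0],0],
    [[0,0,0],[0,0,0],0]
  ]
}}

```text
time_s: 10.65
eef_pos: [385.7, -51.4, 219.5]
ee_rot: [0.001, 0.067, 0.998, -0.0]
force: [0.4, 0.0, 0.5]
grip_width: 0.325
grip_force: 0.0
```

Run:
```python
from tgt import *
s=telemetry.sense();print(s["eef_pos"],s["time_s"])
w=optics.capture("wrist");d=optics.capture("side")
cv2.imwrite("pics/v6.png",np.vstack([cv2.resize(w,(480,300)),cv2.resize(d[110:215,290:458],(480,300),interpolation=cv2.INTER_CUBIC)]))
cv2.imwrite("pics/side6.png",d)
# check: predicted neck top & bar for clamp angles
cr=np.array([519.5,-70.]);y=np.radians(-8);u=np.array([np.cos(y),np.sin(y)]);v=np.array([-u[1],u[0]])
print("neck top px",proj("side",[(*cr,137),(*cr,64)]))
for a in (1.7,1.8,1.9,2.0):
    m=cr+u*(85-165*np.cos(a));z=143.5+165*np.sin(a)
    print(a,m,z,proj("side",[(*(m+50*v),z),(*(m-50*v),z)]).round(1).tolist())
```

```text
[385.6780058  -51.43293687 219.45315149] 10.65
neck top px [[339.65800279 175.63091083]
 [339.14073098 189.13721386]]
1.7 [624.72523295 -84.78844207] 307.1246937246573 [[307.0, 136.5], [323.5, 121.6]]
1.8 [640.79629746 -87.04708289] 304.1848590949022 [[303.3, 135.5], [319.8, 120.7]]
1.9 [656.49643612 -89.25359348] 299.6395144684234 [[299.6, 134.9], [316.2, 120.2]]
2.0 [671.66877833 -91.38592712] 293.53407542623745 [[296.2, 134.7], [312.8, 120.2]]
```

View pics/v6.png

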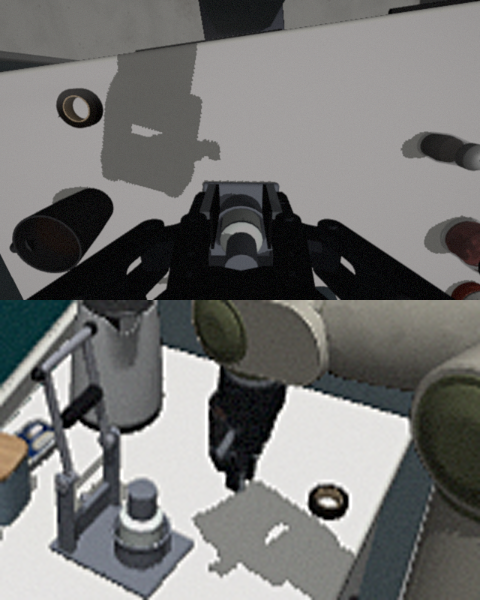

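The cartridge stands neck up in the cradle and the clamp is at about 1.79, with its near ball at side (303.7,135.9). Before reaching behind the bar I check how close the kettle is.

Run:
```python
from tgt import *
for p in [(333,154),(316,145),(347,148)]: print("kettle base",plane("side",p,0))
for z in (150,200,230): print(z,plane("side",(331,107),z))
print("canister",plane("side",(287,160),110))
s=telemetry.sense();print(local(s,(667,-91,335)),local(s,(560,-76,335)))
```

```text
kettle base [ 658.32256074 -308.45322761    0.        ]
kettle base [ 754.03845383 -329.79344492    0.        ]
kettle base [ 619.09651394 -372.6133397     0.        ]
150 [ 727.88247947 -428.84847948  150.        ]
200 [ 697.35773534 -364.09139488  200.        ]
230 [ 679.04288887 -325.23714412  230.        ]
canister [754.95276828 -83.1239074  110.        ]
[-1.41660929 -0.00763446 -0.57829541] [-0.87638522 -0.0048452  -0.57871677]
```

{"fn": "servo_tool", "kwargs": {
  "deltas": [
    [[-0.1,0,-0.2],[0,0,0],0],
    [[-0.1,0,-0.2],[0,0,0],0],
    [[-0.15,0,-0.18],[0,0,0],0],
    [[-0.23,0,0],[0,0,0],0],
    [[-0.23,0,0],[0,0,0],0],
    [[-0.23,0,0],[0,0,0],0],
    [[-0.2,0,0],[0,0,0],0],
    [[-0.18,0,0],[0,0,0],0]
  ]
}}

```text
time_s: 11.55
eef_pos: [669.5, -89.4, 333.2]
ee_rot: [-0.001, 0.067, 0.998, 0.0]
force: [-0.8, 0.2, -0.1]
grip_width: -0.003
grip_force: 0.0
```

{"fn": "servo_tool", "kwargs": {
  "deltas": [
    [[0,0,0],[0,0,0],0],
    [[0,0,0],[0,0,0],0]
  ]
}}

```text
time_s: 11.75
eef_pos: [668.0, -89.3, 332.7]
ee_rot: [-0.001, 0.067, 0.998, 0.0]
force: [-0.0, 0.5, 0.3]
grip_width: -0.003
grip_force: 0.0
```

{"fn": "servo_tool", "kwargs": {
  "deltas": [
    [[0,0,0.13],[0,0,0],0],
    [[0,0,0.14],[0,0,0],0],
    [[0.05,0,0],[0,0,0],0],
    [[0.1,0,0],[0,0,0],0],
    [[0.12,0,0.0],[0,0,0],0],
    [[0.12,0,0.02],[0,0,0],0],
    [[0.12,0,0.03],[0,0,0],0]
  ]
}}

```text
time_s: 12.45
eef_pos: [565.1, -75.0, 272.6]
ee_rot: [0.003, 0.067, 0.998, -0.0]
force: [6.0, 1.0, -2.5]
grip_width: 0.001
grip_force: 2.6
```

{"fn": "servo_tool", "kwargs": {
  "deltas": [
    [[0.12,0,0.03],[0,0,0],0],
    [[0.1,0,0.03],[0,0,0],0],
    [[0,0,0],[0,0,0],0],
    [[0,0,0],[0,0,0],0]
  ]
}}

```text
time_s: 12.85
eef_pos: [522.4, -69.7, 260.1]
ee_rot: [0.001, 0.067, 0.998, -0.0]
force: [-0.4, -0.5, -0.3]
grip_width: 0.002
grip_force: 0.0
```

Run:
```python
from tgt import *
s=telemetry.sense();print(s["eef_pos"],s["force"])
d=optics.capture("side")
cv2.imwrite("pics/v7.png",cv2.resize(d[110:210,280:380],(600,600),interpolation=cv2.INTER_CUBIC))
cr=np.array([519.5,-70.]);y=np.radians(-8);u=np.array([np.cos(y),np.sin(y)]);v=np.array([-u[1],u[0]])
for a in (0.7,.8,.9,1.,1.1,1.2):
    m=cr+u*(85-165*np.cos(a));z=143.5+165*np.sin(a)
    print(a,m.round(),round(z),((proj("side",[(*(m+50*v),z),(*(m-50*v),z)])-[280,110])*6).round(1).tolist())
```

```text
[522.40231376 -69.70931398 260.07483545] [-0.35483494 -0.50879876 -0.30674245]
0.7 [479. -64.] 250 [[376.7, 331.8], [468.2, 235.1]]
0.8 [490. -66.] 262 [[360.5, 308.4], [453.0, 212.3]]
0.9 [502. -68.] 273 [[342.6, 285.7], [436.0, 190.2]]
1.0 [515. -69.] 282 [[322.9, 263.9], [417.2, 169.1]]
1.1 [530. -71.] 291 [[301.9, 243.3], [397.0, 149.2]]
1.2 [544. -74.] 297 [[279.7, 224.2], [375.7, 131.0]]
```

View pics/v7.png

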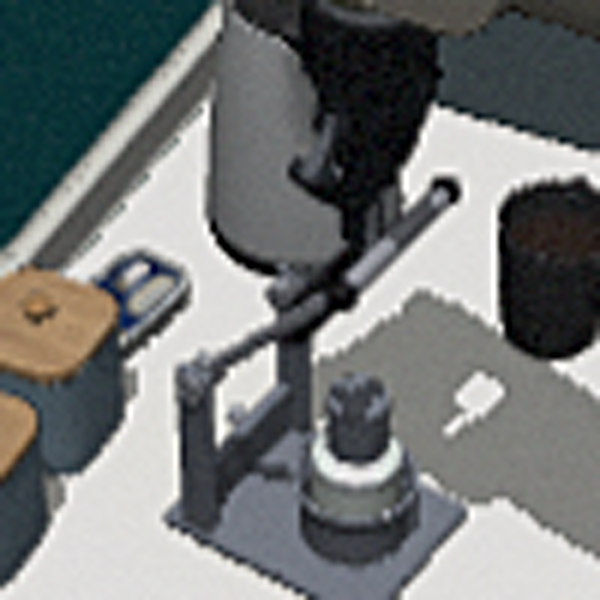

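The clamp is at about 0.87, with balls at crop (345,290) and (445,188). Next I lift over the bar and push it down from above along its arc.

{"fn": "servo_tool", "kwargs": {
  "deltas": [
    [[-0.01,0,-0.2],[0,0,0],0],
    [[0,0,-0.05],[0,0,0],0],
    [[0.06,0,0],[0,0,0],0],
    [[0.07,0,0],[0,0,0],0],
    [[0,0,0.1],[0,0,0],0],
    [[0,0,0],[0,0,0],0],
    [[0,0,0],[0,0,0],0]
  ]
}}

```text
time_s: 13.6
eef_pos: [499.0, -66.7, 289.2]
ee_rot: [-0.0, 0.067, 0.998, 0.0]
force: [0.1, -0.2, 0.4]
grip_width: -0.004
grip_force: 0.0
```

{"fn": "servo_tool", "kwargs": {
  "deltas": [
    [[0,0,0.06],[0,0,0],0],
    [[0.07,0,0.07],[0,0,0],0],
    [[0.078,0,0.096],[0,0,0],0],
    [[0.062,0,0.107],[0,0,0],0],
    [[0.045,0,0.115],[0,0,0],0],
    [[0,0,0],[0,0,0],0]
  ]
}}

```text
time_s: 14.2
eef_pos: [446.6, -59.2, 197.3]
ee_rot: [-0.002, 0.067, 0.998, 0.001]
force: [0.5, 0.2, 0.3]
grip_width: 0.001
grip_force: 0.0
```

{"fn": "servo_tool", "kwargs": {
  "deltas": [
    [[0.015,0,0.06],[0,0,0],0],
    [[0.012,0,0.06],[0,0,0],0],
    [[0.005,0,0.05],[0,0,0],0],
    [[0,0,0.04],[0,0,0],0]
  ]
}}

```text
time_s: 14.6
eef_pos: [442.1, -59.1, 157.4]
ee_rot: [0.0, 0.067, 0.998, -0.0]
force: [-3.6, 0.2, 4.3]
grip_width: 0.002
grip_force: 2.4
```

{"fn": "servo_tool", "kwargs": {
  "deltas": [
    [[0,0,0.03],[0,0,0],0],
    [[0,0,0.02],[0,0,0],0],
    [[0,0,0],[0,0,0],0],
    [[0,0,0],[0,0,0],0]
  ]
}}

```text
time_s: 15.0
eef_pos: [442.2, -59.1, 149.8]
ee_rot: [0.001, 0.067, 0.998, -0.001]
force: [-13.7, 4.0, 30.5]
grip_width: 0.001
grip_force: 15.6
```

The bar is on its stop: 30 N at z 149.8, where 150.5 was expected. I lift off and check.

{"fn": "servo_tool", "kwargs": {
  "deltas": [
    [[0,0,-0.05],[0,0,0],0],
    [[0,0,-0.2],[0,0,0],0],
    [[0,0,-0.25],[0,0,0],0],
    [[0.1,0,-0.2],[0,0,0],0],
    [[0,0,0],[0,0,0],0],
    [[0,0,0],[0,0,0],0]
  ]
}}

```text
time_s: 15.6
eef_pos: [422.3, -56.3, 287.5]
ee_rot: [0.001, 0.067, 0.998, -0.0]
force: [-0.4, 0.9, -0.9]
grip_width: 0.002
grip_force: 0.0
```

Run:
```python
from tgt import *
s=telemetry.sense();print(s["eef_pos"],s["force"])
d=optics.capture("side")
cv2.imwrite("pics/v8.png",cv2.resize(d[130:220,290:400],(733,600),interpolation=cv2.INTER_CUBIC))
cr=np.array([519.5,-70.]);y=np.radians(-8);u=np.array([np.cos(y),np.sin(y)]);v=np.array([-u[1],u[0]])
for a in (0,.05,.1,.15):
    m=cr+u*(85-165*np.cos(a));z=143.5+165*np.sin(a)
    print(a,((proj("side",[(*(m+50*v),z),(*(m-50*v),z)])-[290,130])*6.667).round(1).tolist())
```

```text
[422.30790644 -56.29638746 287.46135549] [-0.42772819  0.86947316 -0.93513356]
0 [[406.6, 409.3], [501.8, 300.3]]
0.05 [[407.0, 398.5], [502.6, 289.4]]
0.1 [[406.8, 387.4], [502.7, 278.2]]
0.15 [[405.9, 375.9], [502.3, 266.7]]
```

View pics/v8.png

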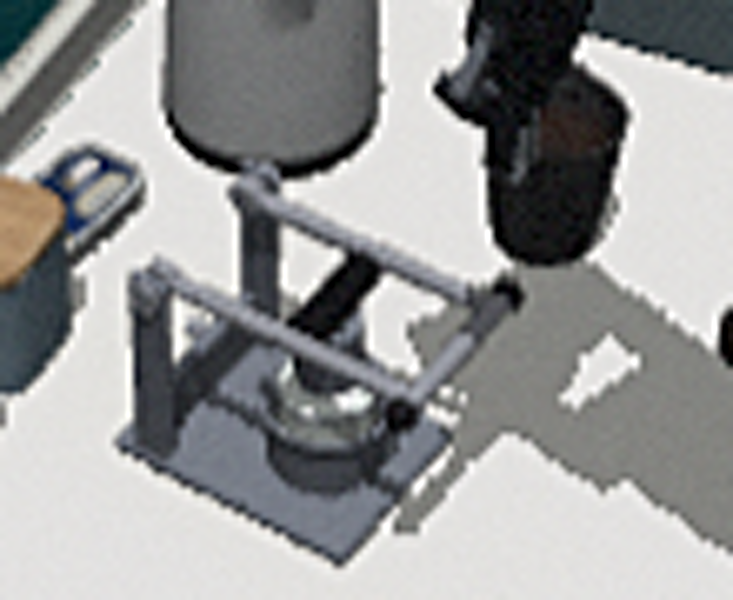

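The clamp is shut: the balls are at (402,414) and (508,292), matching angle 0 at (407,409) and (502,300). The roller bears on the cartridge and the robot touches nothing.

```bash
python3 -c "
from rig import ctrl;print(ctrl.finish_job())"
```

```text
the job is handed in; nothing more can be done
None
```

The cartridge stands neck up in the cradle with the clamp shut on its stop and the robot clear, and I handed the job in after about 16 s of robot time; no verdict was returned.

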